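# Load a hand fan into the curing station onto its presence lever

### The arm

A 6-joint arm with a two-finger parallel gripper is mounted at the origin on the work surface. World frame = base frame: x ahead of the robot, y to its left, z up, the work surface at z = 0. Lengths are in mm, angles in rad, forces in N, time in s.
With the tool pointing down it reaches from about 275 to 1000 mm from the base axis. Payload 8.4 kg.
Tool frame: the origin (TCP) lies at the very end of the fingers, on their centre line; the grasp point (between the pads) lies 19 mm behind it; z points along the fingers, y is the direction in which the jaws open and shut (so a half turn about z gives the same grasp; the last joint's range is limited). The gripper opens to 85 mm and grips with 20 to 120 N. Pads are 22 mm wide; open, the fingers measure 114 mm over their backs; the gripper's body (76 mm by 85 mm) begins 54 mm behind the grasp point. The pads swing forward as they close: fully open they stand 13 mm farther back than shut.
Start: joints at [-1.322, 0.353, 1.633, -0, 1.155, -0.002], TCP at [155.11, -605.449, 198.181] pointing down, gripper open.
Joint ranges: [-2.63, 2.63], [-0.92, 2.1], [0.06, 2.66], [-1.3, 4.44], [0, 2.69], [-3.02, 3.02]. Speed limits (rad/s): [2.22, 2.22, 2.79, 3.14, 3.14, 3.14].

### API

Orientations are given as [roll, pitch, yaw] about the fixed x, y, z axes, in that order (R = Rz(yaw) Ry(pitch) Rx(roll)).
In Python, from rig import r, vision gives the robot as it stands.
- The arm moves only by the tool move_arm, never from a script. Its argument "series" is text: rows parted by semicolons, each of 7 numbers parted by spaces: the closure, from -1 (fully open) to 1 (shut), then the shift along the tool's x, y, z in units of 40 mm (1.0 is 40 mm), then the turn, a rotation vector about the tool's x, y, z in degrees. In form: grip tx ty tz ax ay az; .... A call has 1 to 20 rows; each row shifts and turns the pose as measured when the row begins, along the tool's axes as they then stand; what a row does not reach is not made up. A row lasts 1/8 s, in which the tool goes at most 62.5 mm and 10.7 degrees, less where a joint would pass 70% of its speed; a pose out of reach is approached as far as the arm can. A call is refused whole if a number of a shift passes 1 or a number of a turn 10.7, either way. A call with a gripper value outside its range is refused whole. The fingers move at their own pace and stop on an object; "grip_force" is the grip in N (left out, the last holds). Time passes only in rows, so rows that do not move let the fingers close. It gives the time, the measured TCP pose, the force and the opening at its end, in the units of the state.
- r.sense(): the state, without advancing time (a new reading comes with each control period).
- vision.grab_frame(name): name is "scene" or "top" or "wrist"; returns the picture (384x512x3 uint8, red, green, blue); there is no depth.
- vision.camera_params(name): a dict with "fx", "fy", "cx", "cy" (pixels), "k1" (the pictures are not rectified: a ray, as slopes to the right and down, at radius r is drawn at 1 + k1 r^2 times it, then the intrinsics apply), "position" and "rotation" of the camera in the world. Camera axes: x right, y up, looking along -z (the intrinsics and any distortion apply to the point x, -y, -z); pixel columns grow to the right and rows downward; lengths in mm; the calibration is good to about 2 mm. A picture is of the moment at which its call begins: read the wrist's pose just before it. camera_params takes no time and is no camera call; for the wrist camera it gives the pose at the moment of the call.
- r.sign_off(): hands the job in, once; it reports no verdict.
The state is a dict: "clock": time; "qpos": joint angles; "qvel": joint speeds; "joint_efforts": joint torques, N m; "eef_pos": TCP position; "tcp_rot": TCP orientation; "contact_force": force on the tool from outside, world axes, zero at the start; "wrist_torque": the same for the moment, N m; "opening": opening from 0.0 (shut) to 1.0 (fully open).
Only numpy, scipy, OpenCV 4.12 (cv2) and the standard library are available. Lean on these libraries where they do the work, as an engineer would, in place of code of your own. Each camera call takes 0.05 s, during which the arm holds its last target. There are 200 camera calls.

### The job

Cure the teal hand fan: swing the lamp head aside, well clear of the bed, then lay the teal fan flat on the station's bed with its handle sticking out over the front, disc fully home against both blue stops so that its edge holds the red presence lever down, and let go of it. Then swing the lamp back over the fan as far as it goes, and only then press the green start button fully down and take your hand away. Leave the pink fan and everything else on the table where they are.

Things in the scene. Friction and masses are not known exactly. Their poses are not given: they have to be found in the camera images.
- fan_teal: the fan to be cured: round wooden disc 130 mm across, 5 mm thick, teal flowered panel on top; straight handle 14 mm wide, 12 mm thick, from the rim out to 165 mm from the disc's centre; one flat underside; 90 g. Origin: centre of the disc's underside; x points from handle to disc, z up. Lies on a cork block 110 x 110 x 30 mm, the handle sticking out beyond it.
- fan_teal_grip (a point): middle of the teal fan's handle, 115 mm from the disc's centre, 6 mm above its underside: the place to grip, across the handle. On the block (30 mm high) and on the bed (40 mm) the handle hangs free here.
- station: white curing station fixed to the table: flat base, top face (the bed) 40 mm above the table. Origin: on the table below the seat's centre; x points from its front (robot side) to its back. The base spans x -75 to 100 mm, y -195 to 140 mm. Two slippery blue stops 14 mm tall stand behind the seat, 42 degrees left and right of x, inner faces 65.5 mm from its centre.
- seat (a point): seat's centre on the bed's surface, axes as the station's: where the fan's origin lies when its disc, slid along station x, rests against both stops. Fully home is within 7 mm. The handle then points to station -x, out over the front.
- lever (a joint): red hinged presence lever in a slot of the bed, rad: 0 free (tip 8 mm above the bed), about 0.24 with a fan flat and fully home on it; 0.17 closes the switch. Hinged 28 mm beyond the seat's centre (station x), it rises to its tip 60 mm beyond it, between the stops, so a disc may slide up over it or be set down on it. Weak spring, 0.1 N at the tip.
- lamp (a joint): swing of the lamp arm about its post, rad: 0 = head right above the seat, at a stop; grows anticlockwise from above, the head passing over the station's front and out beyond the post to a stop at 2.0. Starts partly over the bed; clear of it beyond 1.5. Stays where left; about 1 N at the knob moves it.
- lamp_pivot (a point): point on the axis of the lamp's post, 150 mm to the -y side of the seat in the station's frame, 185 mm above the table
- lamp_grip (a point): black upright round knob on the lamp head, 18 mm across, 45 mm tall: point on its axis 28 mm above the head, 17 mm below its top, 195 mm above the table. The white head is 96 mm across, 133 to 167 mm above the table. At joint value a the point is at lamp_pivot + 150 mm x (-sin a, cos a) in station x, y, 10 mm higher.
- start_top (a point): top centre of the green start button, 28 mm across, on the bed near the front on the +y side of the seat; pressed straight down it travels 6 mm, 4 N when fully down, and springs back
- start (a joint): travel of the start button, m: 0 free, 0.006 fully down; 0.004 or more counts
- fan_pink: the other fan: same shape and sizes as the teal one but with a pink panel, on its own cork block; leave it. Origin: centre of the disc's underside.
- can_green: green drinks can, 66 mm across, 115 mm tall, standing behind the work; origin: centre of its underside
- can_blue: blue drinks can, 66 mm across, 115 mm tall, standing behind the work; origin: centre of its underside
- glue: small white glue bottle, 28 mm across, 72 mm tall, standing on the table in front; origin: centre of its underside
- dish: small white bowl, 80 mm across, 30 mm tall, standing in front; origin: centre of its underside
- marker: white marker with a blue cap lying on the table, 132 mm long, 13 mm thick; origin: on its underside near mid-length
- tape: amber roll of tape lying flat, 60 mm across, 20 mm tall; origin: centre of its underside
There are look-alikes about, which are no part of the job. Leave any yellow look-alike of the fan_teal alone.

How it is judged:
By the outcome, as a careful person would: the job done as asked, in the order asked, and still so for the second after the job is handed in, with the robot touching nothing.
It also fails if it takes over 72 s, if anything falls off the work surface, if the arm or the gripper's body presses on something with over 40 N, if the wrist force passes 120 N, or if a joint passes its speed limit or range.

## Working session

There is one attempt and no reset: what is moved stays moved. The work goes in short steps, Python scripts to look and compute and a tool call to move; the robot and the scene stay as the last step left them, time stands still between calls to the robot, and variables do not carry over. Pictures are saved under pics/ and viewed, about 8 in all and at most 12, crops included, and the job is handed in when it is done.

Besides the shell and the picture viewer there is one more tool, called after "Call:" in YAML: its name, and indented under it one key for each argument. move_arm: Moves the arm, as the interface text tells. Its arguments: {"type":"object","properties":{"series":{"type":"string"},"grip_force":{"type":"number"}},"required":["series"]}

```bash
mkdir -p pics; ls
python3 - <<'E'
from rig import r, vision
import cv2
for n in("top","scene"):
    im=vision.grab_frame(n); cv2.imwrite(f"pics/{n}0.png",cv2.resize(im[:,:,::-1],(800,600),interpolation=cv2.INTER_CUBIC))
    print(n,vision.camera_params(n))
s=r.sense();print(s)
E
```

```text
pics
top {'fx': 440.42617098213407, 'fy': 440.42617098213407, 'cx': 258.969887545231, 'cy': 187.0477924701089, 'k1': -0.05124570740984659, 'position': array([ 273.93947961,   87.15751273, 1369.3206317 ]), 'rotation': array([ 0.22601646,  0.00461656, -1.60537958])}
scene {'fx': 418.1496774202393, 'fy': 418.1496774202393, 'cx': 253.3342455116103, 'cy': 192.99842577624335, 'k1': -0.13511671948838322, 'position': array([1519.75033825, -525.15732454, 1006.41044079]), 'rotation': array([ 0.93696452, -0.02104641,  1.00832056])}
{'clock': 0.1, 'qpos': array([-1.32241409e+00,  3.53586141e-01,  1.63404418e+00,  3.97237263e-05,
        1.15521853e+00, -2.38622423e-03]), 'qvel': array([-0.00309621, -0.00111799, -0.00341308,  0.00083569, -0.00063848,
       -0.0025094 ]), 'joint_efforts': array([ 2.30799524e-04, -6.06359053e+01, -3.42820537e+01, -2.53685380e-05,
        3.87551830e-03, -6.56647984e-06]), 'eef_pos': array([ 154.99967324, -604.99353371,  197.53892548]), 'tcp_rot': array([-3.14033654e+00, -3.93198752e-05,  2.50752379e-01]), 'contact_force': array([-0.37338337, -0.28278205, -0.15694856]), 'wrist_torque': array([ 0.04742031,  0.02216816, -0.00380186]), 'opening': 0.9981307238449993}
```

View pics/top0.png

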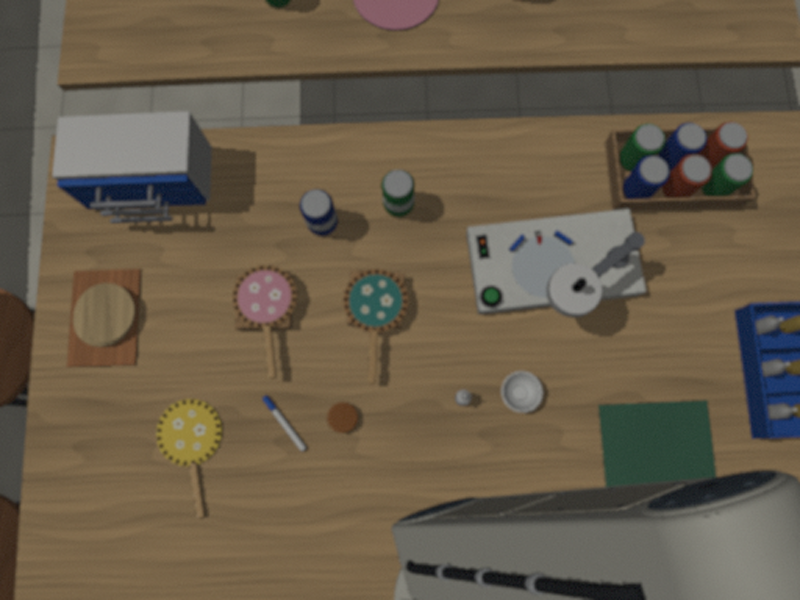

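View pics/scene0.png

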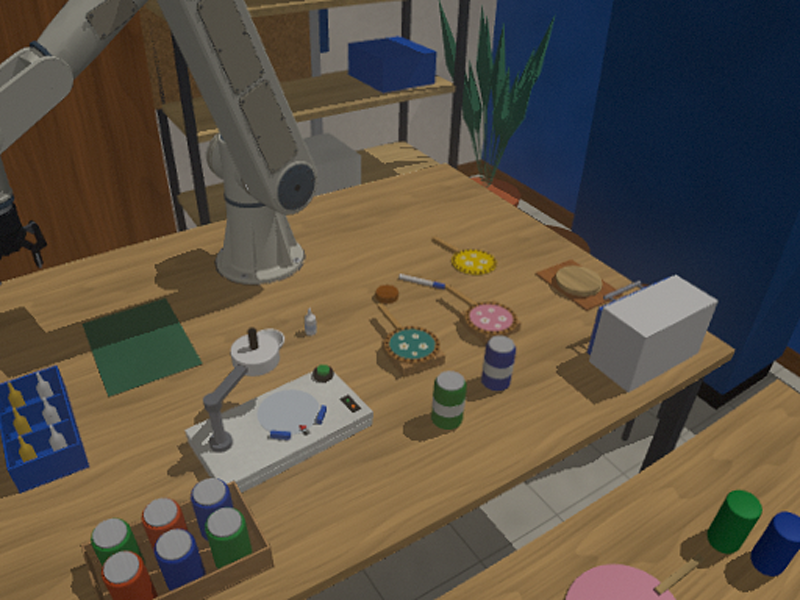

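Top view: station around (555,262), lamp head (575,288), teal fan disc (376,300) with handle down to (375,382), pink at (265,297), glue (464,397), bowl (522,391). A zoomed crop will give the exact points.

```bash
cat > h.py <<'E'
import numpy as np, cv2
from scipy.spatial.transform import Rotation as R
def px2w(p,u,v,z):
    "pixel of the original picture -> world point at height z"
    K=np.array([[p['fx'],0,p['cx']],[0,p['fy'],p['cy']],[0,0,1.]])
    # drawn = ray*(1+k1 r^2)
    x,y=cv2.undistortPointsIter(np.array([[[u,v]]],float),K,np.array([p['k1'],0,0,0,0]),None,None,(3,50,1e-9))[0,0]
    M=R.from_euler('xyz',p['rotation']).as_matrix() if np.shape(p['rotation'])==(3,) else np.array(p['rotation'])
    d=M@[x,-y,-1]; c=np.array(p['position'])
    return c+d*(z-c[2])/d[2]
E
python3 - <<'E'
from h import *
from rig import vision
im=vision.grab_frame("top"); p=vision.camera_params("top")
np.save("top.npy",im)
c=im[128:208,210:420]
cv2.imwrite("pics/crop1.png",cv2.resize(c[:,:,::-1],(798,304),interpolation=cv2.INTER_CUBIC))
hsv=cv2.cvtColor(im,cv2.COLOR_RGB2HSV)
def seg(lo,hi,box,z,name):
    m=cv2.inRange(hsv,lo,hi); k=np.zeros_like(m); x0,y0,x1,y1=box; k[y0:y1,x0:x1]=m[y0:y1,x0:x1]
    n,l,s,ce=cv2.connectedComponentsWithStats(k)
    for i in range(1,n):
        if s[i,4]>8: print(name,s[i].tolist(),ce[i].round(1),px2w(p,*ce[i],z).round(1))
seg((80,80,40),(100,255,255),(215,165,270,220),35,"teal")
seg((105,120,50),(125,255,255),(310,140,380,170),54,"stops")
seg((45,80,20),(85,255,255),(300,175,330,205),52,"button")
seg((10,40,60),(25,140,255),(235,212,245,250),36,"handle?")
for n,q,z in [("BL",(468,226),40),("BR",(632,210),40),("FR",(646,296),40),("FL",(475,312),40),("hnd end",(375,382),38),("hnd root",(376,335),38),("glue",(464,397),36),("dish",(522,391),15),("knob",(580,285),200)]:
    print(n,px2w(p,q[0]*.64,q[1]*.64,z).round(1))
E
```

```text
teal [224, 177, 33, 31, 563] [239.7 192.2] [566.5 143.1  35. ]
stops [356, 149, 9, 7, 23] [360.  151.9] [ 677.9 -237.1   54. ]
stops [327, 152, 8, 8, 21] [330.7 155.4] [ 669.7 -144.2   54. ]
button [309, 184, 11, 11, 90] [314.1 189. ] [564.7 -85.8  52. ]
handle? [235, 212, 10, 38, 380] [239.5 230.5] [447.2 146.5  36. ]
BL [712.9 -50.5  40. ]
BR [ 735.8 -388.7   40. ]
FR [ 554.9 -396.8   40. ]
FL [534.8 -54.4  40. ]
hnd end [404.6 146.   38. ]
hnd root [496.3 141.7  38. ]
glue [369.9 -24.2  36. ]
dish [ 378.9 -140.2   15. ]
knob [ 544.9 -224.2  200. ]
```

View pics/crop1.png

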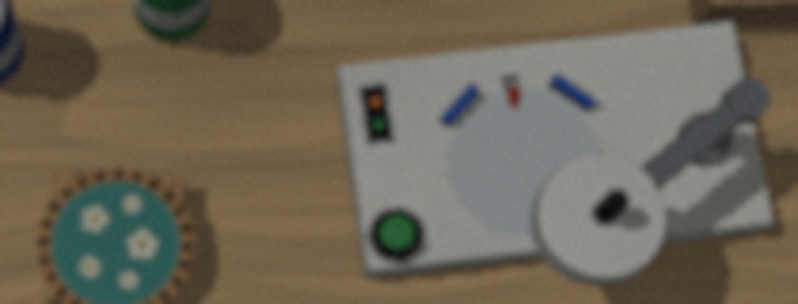

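Measurements agree: the fan is 162 mm long, the stops lie 69.7 mm from the seat, and the knob is 150 mm from the pivot. Seat ≈ (622,-195) with yaw 0.085; pivot ≈ (635,-344); lamp a ≈ 0.56. I'll go above the knob with tool yaw 0, so the tool axes lie along x, -y, -z of the world.

Call:
move_arm:
  series: "-1 0 0 -0.8 0 0 7.2; -1 0 0 -0.8 0 0 7.2; -1 0.98 -0.95 0 0 0 0; -1 0.98 -0.95 0 0 0 0; -1 0.98 -0.95 0 0 0 0; -1 0.98 -0.95 0 0 0 0; -1 0.98 -0.95 0 0 0 0; -1 0.98 -0.95 0 0 0 0; -1 0.98 -0.95 0 0 0 0; -1 0.98 -0.95 0 0 0 0; -1 0.98 -0.95 0 0 0 0; -1 0.5 -0.6 0 0 0 0; -1 0 0 0 0 0 0"
  grip_force: 30

```text
clock: 1.78
eef_pos: [541.8, -230.4, 261.4]
tcp_rot: [-3.138, 0.001, -0.011]
contact_force: [-1.3, -0.1, -1.2]
opening: 0.999
```

```bash
cat > look.py <<'E'
import sys; from h import *; from rig import r,vision
names=sys.argv[2:]
out=[]
for n in names:
    p=vision.camera_params(n); im=vision.grab_frame(n); np.save(f"{n}.npy",im)
    np.save(f"{n}_p.npy",p,allow_pickle=True); out.append(im)
im=np.hstack(out) if len(out)>1 else out[0]
cv2.imwrite(f"pics/{sys.argv[1]}.png",cv2.resize(im[:,:,::-1],(800,300 if len(out)>1 else 600),interpolation=cv2.INTER_AREA if len(out)>1 else cv2.INTER_CUBIC))
s=r.sense(); print(s['clock'],s['eef_pos'].round(1),s['tcp_rot'].round(3),s['contact_force'].round(1),s['opening'])
print(p['position'],p['rotation'])
E
python3 look.py w1 wrist
```

```text
1.825 [ 541.  -231.3  261.4] [-3.138e+00  2.000e-03 -1.200e-02] [-0.6  0.6  0.3] 1.001358264654205
[ 612.17202773 -231.93217413  436.44909639] [-0.28280423  0.00315254 -1.58206327]
```

View pics/w1.png

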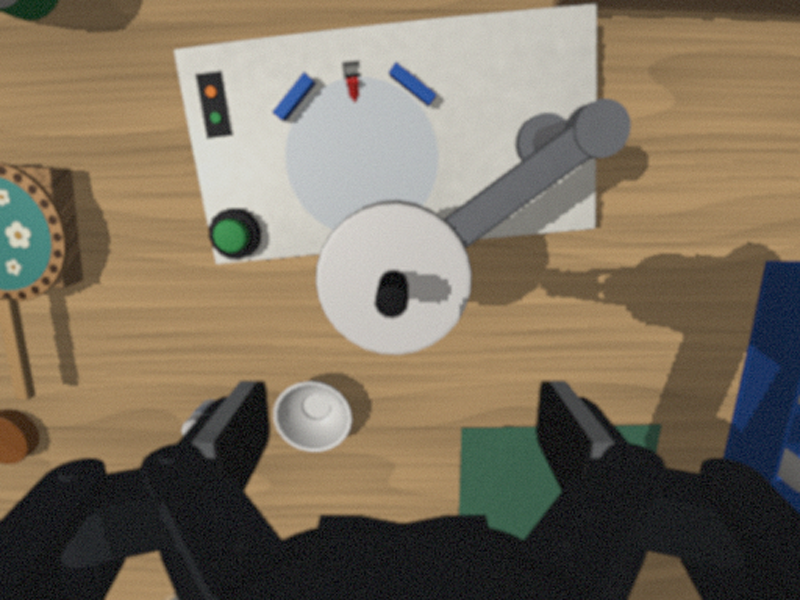

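Wrist view: knob top at (392,300), seat disc at (362,150), stops (294,96) and (412,84), button (232,233), post (601,128).

Run:
```python
from h import *
im=np.load("wrist.npy");p=np.load("wrist_p.npy",allow_pickle=True).item()
for n,q,z in [("BL",(175,50),40),("BR",(597,4),40),("FL",(216,263),40),("FR",(597,227),40),("knobtop",(392,301),212),("knobbase",(391,283),167),("head",(394,277),167),("post",(602,127),190),("seatdisc",(362,150),40),("dish",(313,412),30),("lever tip",(353,97),48)]:
    print(n,px2w(p,q[0]*.64,q[1]*.64,z).round(1))
hsv=cv2.cvtColor(im,cv2.COLOR_RGB2HSV)
def seg(lo,hi,box,z):
    m=cv2.inRange(hsv,lo,hi); k=np.zeros_like(m); x0,y0,x1,y1=box; k[y0:y1,x0:x1]=m[y0:y1,x0:x1]
    n,l,s,ce=cv2.connectedComponentsWithStats(k); o=[]
    for i in range(1,n):
        if s[i,4]>60: w=px2w(p,*ce[i],z); o.append(w); print(s[i,4],ce[i].round(1),w.round(1))
    return o
a=seg((105,120,40),(125,255,255),(165,30,290,80),52)
b=seg((45,80,20),(85,255,255),(130,125,175,170),55)
a.sort(key=lambda w:-w[1]); d=a[0]-a[1]; yaw=np.arctan2(-d[0],d[1]); half=np.hypot(*d[:2])/2
x=np.array([np.cos(yaw),np.sin(yaw)]); m=(a[0]+a[1])[:2]/2
print("yaw",yaw,"R",half/np.sin(np.radians(42)),"seat",m-x*half/np.tan(np.radians(42)))
```

```text
BL [711.8 -50.4  40. ]
BR [ 740.2 -383.5   40. ]
FL [538.8 -64.1  40. ]
FR [ 567.  -399.4   40. ]
knobtop [ 549.8 -225.3  212. ]
knobbase [ 548.7 -223.5  167. ]
head [ 552.4 -225.4  167. ]
post [ 635.1 -333.7  190. ]
seatdisc [ 632.1 -197.5   40. ]
dish [ 384.9 -138.7   30. ]
lever tip [ 672.  -192.4   48. ]
254 [263.5  53.4] [ 680.6 -238.8   52. ]
266 [187.8  61.8] [ 672.6 -146.1   52. ]
428 [147.2 150.5] [565.2 -85.3  55. ]
yaw 0.08592166983508097 R 69.57199205350709 seat [ 625.08957032 -196.89807178]
```

Everything agrees: seat (625,-197), yaw 0.085, pivot (638,-346), knob (550,-225), a ≈ 0.54. I'll descend and grip the knob.

Call:
move_arm:
  series: "-1 0.22 -0.16 0.2 0 0 0; -1 0 0 0.6 0 0 0; -1 0 0 0.6 0 0 0; -1 0 0 0.6 0 0 0; -1 0 0 0 0 0 0; 0.5 0 0 0 0 0 0; 1 0 0 0 0 0 0; 1 0 0 0 0 0 0; 1 0 0 0 0 0 0; 1 0 0 0 0 0 0; 1 0 0 0 0 0 0; 1 0 0 0 0 0 0"
  grip_force: 25

```text
clock: 3.32
eef_pos: [549.5, -229.1, 180.9]
tcp_rot: [-3.14, -0.002, -0.019]
contact_force: [1.0, 0.8, -0.3]
opening: -0.0
```

Run:
```python
import numpy as np
y=.085;P=np.array([638,-346]);c,s=np.cos(y),np.sin(y)
a=np.r_[np.arange(.54,1.86,.12),1.86];q=P+np.c_[-150*np.sin(a)*c-150*np.cos(a)*s,-150*np.sin(a)*s+150*np.cos(a)*c]
d=np.diff(q,axis=0)/40
print(q.round(0).tolist());print((d*[1,-1]).round(2).tolist())
```

```text
[[550.0, -224.0], [536.0, -236.0], [524.0, -249.0], [513.0, -263.0], [504.0, -279.0], [497.0, -295.0], [492.0, -312.0], [489.0, -330.0], [488.0, -348.0], [489.0, -366.0], [493.0, -384.0], [498.0, -401.0], [498.0, -401.0]]
[[-0.35, 0.28], [-0.31, 0.32], [-0.27, 0.36], [-0.23, 0.39], [-0.18, 0.41], [-0.13, 0.43], [-0.07, 0.44], [-0.02, 0.45], [0.03, 0.45], [0.09, 0.44], [0.14, 0.43], [0.0, 0.0]]
```

The gripper is fully shut, so it missed the knob. I'll look.

```bash
python3 look.py w2 wrist scene
python3 - <<'E'
import cv2,numpy as np
a=np.load('wrist.npy')[:,:,::-1];b=np.load('scene.npy')[180:330,70:320,::-1]
cv2.imwrite('pics/w2.png',np.hstack([cv2.resize(a,(400,300)),cv2.resize(b,(400,300))]))
E
```

```text
3.425 [ 549.4 -229.2  180.9] [-3.14e+00 -2.00e-03 -2.00e-02] [-0.6  0.4  0.3] -0.0015826061610541892
[1519.75033825 -525.15732454 1006.41044079] [ 0.93696452 -0.02104641  1.00832056]
```

View pics/w2.png

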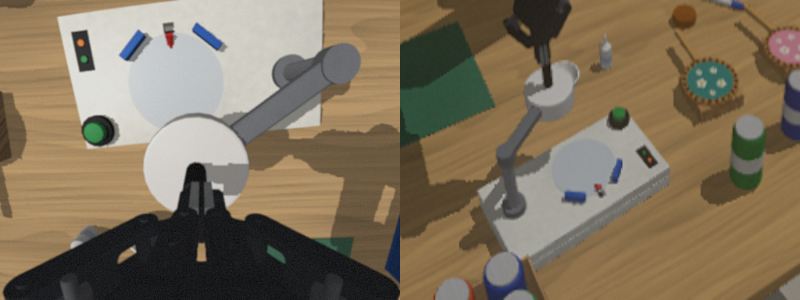

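The knob, at (196,172) in the left half, stands just beyond the fingertips, so the fingers closed in front of it. Measuring again.

Run:
```python
from h import *
p=np.load("wrist_p.npy",allow_pickle=True).item(); print(p['position'],p['rotation'])
for n,q,z in [("head",(197,166),167),("knobtop?",(196,171),212),("seat lever tip",(170,43),45),("BL",(57,17),40),("FR",(320,126),40),("tips",(200,182),181)]:
    print(n,px2w(p,q[0]*1.28,q[1]*1.28,z).round(1))
```

```text
[ 619.28643788 -230.8236019   356.15819769] [-2.79595941e-01  8.27656478e-04 -1.59019999e+00]
head [ 553.3 -225.7  167. ]
knobtop? [ 565.5 -226.2  212. ]
seat lever tip [ 675.1 -192.4   45. ]
BL [712.2 -49.   40. ]
FR [ 565.2 -397.5   40. ]
tips [ 544.1 -228.3  181. ]
```

Run:
```python
import cv2,numpy as np
a=np.load('wrist.npy')[190:310,180:340,::-1]
a=cv2.convertScaleAbs(a,alpha=1.8,beta=30)
cv2.imwrite('pics/w2c.png',cv2.resize(a,(800,600),interpolation=cv2.INTER_CUBIC))
```

```text
(no output)
```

View pics/w2c.png

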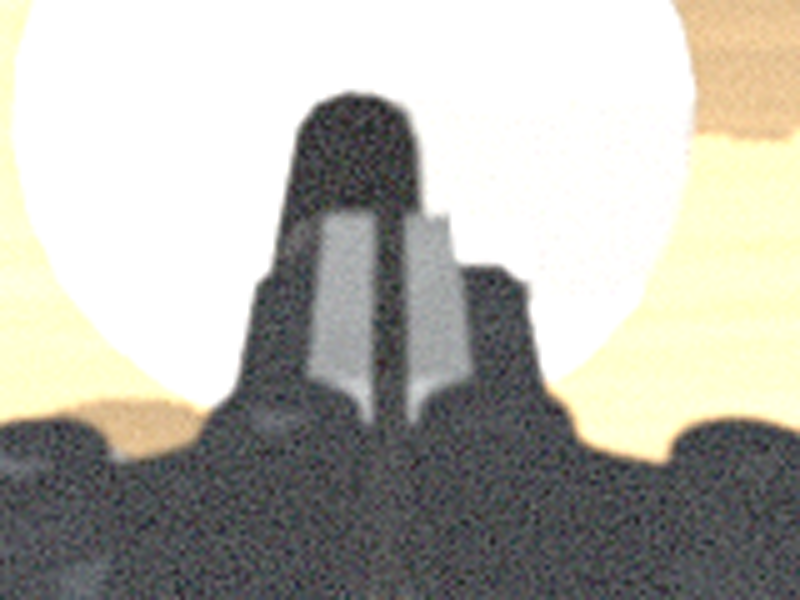

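Run:
```python
from h import *
p=np.load("wrist_p.npy",allow_pickle=True).item(); print({k:p[k] for k in('fx','fy','cx','cy','k1')})
M=R.from_euler('xyz',p['rotation']).as_matrix(); print(M.round(3))
t=np.array([549.4,-229.2,180.9])
def proj(w):
    q=M.T@(np.array(w)-p['position']); x,y=q[0]/-q[2],-q[1]/-q[2]; f=1+p['k1']*(x*x+y*y)
    return np.array([p['cx']+p['fx']*x*f,p['cy']+p['fy']*y*f]).round(1)
print("crop px: tcp",(proj(t)-[180,190])*5,"tip front",(proj(t+[11,0,0])-[180,190])*5,"20 above",(proj(t+[11,0,20])-[180,190])*5)
for kx in (540,550,560,570,580):
    print(kx,[((proj((kx+o,-225.5,z))-[180,190])*5).tolist() for o,z in((9,167),(-9,167),(9,212),(-9,212))], proj((kx,-216.5,212))-proj((kx,-234.5,212)))
# original frame view px of row for pads tip at open
```

```text
{'fx': 291.68929791178783, 'fy': 291.68929791178783, 'cx': 257.4767532742079, 'cy': 196.0442091247815, 'k1': -0.04440422237056178}
[[-0.019  0.961  0.276]
 [-1.    -0.018 -0.006]
 [-0.001 -0.276  0.961]]
crop px: tcp [386.5 176.5] tip front [384.5  95.5] 20 above [384.5 151.5]
540 [[360.0, 142.00000000000003], [363.0, 261.50000000000006], [352.0, 287.0], [356.50000000000006, 433.0000000000001]] [-32.7   0.5]
550 [[358.0, 72.99999999999997], [361.50000000000006, 195.99999999999994], [349.5, 201.50000000000006], [354.00000000000006, 353.0000000000001]] [-33.3   0.6]
560 [[355.99999999999994, 2.0000000000000284], [359.5, 128.49999999999994], [347.0, 112.99999999999997], [351.50000000000006, 270.0]] [-33.9   0.6]
570 [[354.5, -70.99999999999994], [357.5, 59.00000000000006], [344.5, 20.999999999999943], [349.00000000000006, 184.00000000000006]] [-34.5   0.7]
580 [[352.5, -145.99999999999994], [355.99999999999994, -12.5], [341.50000000000006, -75.0], [346.50000000000006, 94.50000000000003]] [-35.1   0.6]
```

The pixel geometry (pad spacing against depth) puts the real fingertips about 35–40 mm above the reported TCP, so they closed above the knob. I'll open, shift y by 4 mm, and go lower in small steps while watching the force.

Call:
move_arm:
  series: "-1 0 -0.09 0 0 0 0; -1 0 0 0 0 0 0; -1 0 0 0 0 0 0; -1 0 0 0 0 0 0; -1 0 0 0 0 0 0; -1 0 0 0.2 0 0 0; -1 0 0 0.2 0 0 0; -1 0 0 0.15 0 0 0; -1 0 0 0 0 0 0"

```text
clock: 4.55
eef_pos: [549.1, -225.1, 156.5]
tcp_rot: [-3.139, -0.001, -0.019]
contact_force: [-1.1, -0.1, -0.1]
opening: 0.995
```

Call:
move_arm:
  series: "0.5 0 0 0 0 0 0; 1 0 0 0 0 0 0; 1 0 0 0 0 0 0; 1 0 0 0 0 0 0; 1 0 0 0 0 0 0"

```text
clock: 5.18
eef_pos: [549.0, -224.6, 157.1]
tcp_rot: [-3.139, -0.001, -0.019]
contact_force: [0.7, -0.9, -2.3]
opening: 0.197
```

The knob is gripped (opening 0.197 ≈ 17 mm). Now I'll swing the lamp along its arc to a ≈ 1.86.

Call:
move_arm:
  series: "1 -0.35 0.28 0 0 0 0; 1 -0.31 0.32 0 0 0 0; 1 -0.27 0.36 0 0 0 0; 1 -0.23 0.39 0 0 0 0; 1 -0.18 0.41 0 0 0 0; 1 -0.13 0.43 0 0 0 0; 1 -0.07 0.44 0 0 0 0; 1 -0.02 0.45 0 0 0 0; 1 0.03 0.45 0 0 0 0; 1 0.09 0.44 0 0 0 0; 1 0.14 0.43 0 0 0 0; 1 0 0 0 0 0 0; 1 0 0 0 0 0 0"

```text
clock: 6.8
eef_pos: [492.3, -413.7, 157.0]
tcp_rot: [-3.14, -0.004, -0.02]
contact_force: [0.8, 0.9, 2.7]
opening: 0.191
```

Call:
move_arm:
  series: "-1 0 0 0 0 0 0; -1 0 0 0 0 0 0; -1 0 0 0 0 0 0; -1 0 0 -0.7 0 0 0; -1 0 0 -0.9 0 0 0; -1 -0.07 -1 -0.3 0 0 0; -1 -0.07 -1 0 0 0 0; -1 -0.07 -1 0 0 0 0; -1 -0.07 -1 0 0 0 0; -1 -0.07 -1 0 0 0 0; -1 -0.07 -1 0 0 0 0; -1 -0.07 -1 0 0 0 0; -1 -0.07 -1 0 0 0 0; -1 -0.07 -1 0 0 0 0; -1 -0.07 -1 0 0 0 0; -1 -0.07 -1 0 0 0 0; -1 -0.07 -1 0 0 0 0; -1 -0.07 -1 0.5 0 0 0; -1 -0.07 -0.9 0.5 0 0 0; -1 0 0 0 0 0 0"

```text
clock: 9.3
eef_pos: [460.8, 162.1, 196.4]
tcp_rot: [-3.14, -0.009, -0.019]
contact_force: [-0.1, -1.4, -0.6]
opening: 0.999
```

```bash
python3 look.py w3 wrist
python3 - <<'E'
from rig import vision
import numpy as np,cv2
a=np.load('wrist.npy')[:,:,::-1]; t=vision.grab_frame("top"); np.save('top.npy',t)
cv2.imwrite('pics/w3.png',np.hstack([cv2.resize(a,(400,300)),cv2.resize(t[110:290,200:440,::-1],(400,300))]))
E
```

```text
9.35 [461.3 161.2 197.1] [-3.14 -0.01 -0.02] [ 0.2 -0.1 -0.3] 0.999289802652045
[529.32258377 160.4895575  372.14175586] [-2.72080237e-01  5.77160341e-04 -1.58999155e+00]
```

View pics/w3.png

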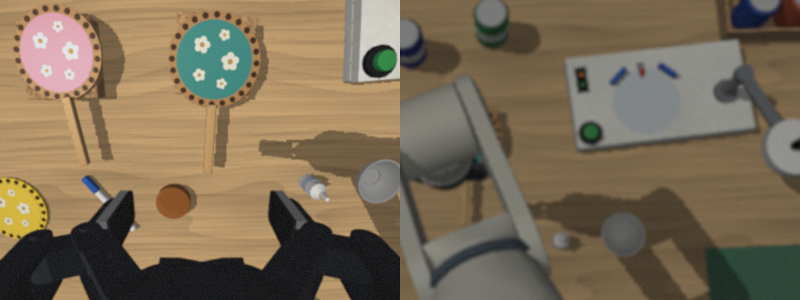

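The lamp head is well clear of the bed (right half, (785,145)). Teal disc at (214,60) and handle (208,110–172) in the left half. Measuring the fan.

Run:
```python
from h import *
im=np.load("wrist.npy");p=np.load("wrist_p.npy",allow_pickle=True).item()
hsv=cv2.cvtColor(im,cv2.COLOR_RGB2HSV)
m=cv2.inRange(hsv,(78,70,40),(102,255,255)); m[:, :210]=0; m[:,345:]=0; m[160:]=0
c=cv2.findContours(m,cv2.RETR_EXTERNAL,cv2.CHAIN_APPROX_NONE)[0]; c=max(c,key=cv2.contourArea)
(u,v),ax,_=cv2.fitEllipse(cv2.convexHull(c)); print("disc",u,v,ax); d=px2w(p,u,v,35.5); print(d.round(1))
for a,b in [((211.5,110),42),((208.5,172),42),((209,150),42)]: print(px2w(p,a[0]*1.28,a[1]*1.28,b).round(1))
# handle centreline: bright wood against table, per row
g=hsv[:,:,2].astype(float)
for row in range(145,216,10): 
    e=np.gradient(cv2.GaussianBlur(g,(3,5),0)[row,245:300]); print(row,245+e.argmax(),245+e.argmin(), im[row,260:278,0].tolist())
```

```text
disc 273.8004455566406 75.5762939453125 (95.42381286621094, 101.22118377685547)
[570.4 142.2  35.5]
[501.1 146.4  42. ]
[406.9 151.7  42. ]
[441.9 150.6  42. ]
145 293 280 [195, 197, 197, 192, 174, 183, 198, 196, 194, 195, 190, 192, 193, 188, 179, 159, 160, 187]
155 293 278 [174, 179, 167, 167, 184, 194, 194, 193, 192, 193, 192, 189, 186, 184, 169, 156, 163, 167]
165 291 278 [186, 185, 182, 179, 190, 196, 194, 195, 193, 190, 188, 193, 187, 179, 163, 160, 175, 170]
175 291 276 [185, 176, 170, 188, 193, 196, 190, 193, 187, 189, 187, 190, 181, 161, 155, 158, 137, 116]
185 289 276 [185, 182, 181, 191, 192, 191, 194, 194, 192, 191, 187, 182, 173, 163, 179, 178, 143, 121]
195 289 276 [181, 171, 181, 194, 191, 188, 193, 187, 189, 187, 189, 180, 163, 164, 176, 168, 137, 116]
205 289 274 [178, 182, 191, 192, 192, 190, 191, 186, 188, 187, 176, 163, 154, 164, 142, 122, 118, 121]
215 272 269 [176, 183, 187, 193, 190, 188, 188, 186, 185, 183, 169, 159, 182, 195, 188, 192, 192, 193]
```

Fan origin ≈ (569.5,142.4), yaw -0.058, grip point (455,149). I'll align and descend, allowing for the fingertip offset, with the force read before closing.

Call:
move_arm:
  series: "-1 -0.16 0.3 0.5 0 0 2.2; -1 0 0 1 0 0 0; -1 0 0 1 0 0 0; -1 0 0 1 0 0 0; -1 0 0 0.9 0 0 0; -1 0 0 0.4 0 0 0; -1 0 0 0 0 0 0"

```text
clock: 10.28
eef_pos: [464.8, 142.7, 6.6]
tcp_rot: [-3.137, -0.023, -0.068]
contact_force: [-0.1, -0.4, 0.2]
opening: 0.999
```

```bash
python3 look.py w4 wrist scene
python3 - <<'E'
import cv2,numpy as np
a=np.load('wrist.npy')[:,:,::-1];b=np.load('scene.npy')[140:260,200:360,::-1]
cv2.imwrite('pics/w4.png',np.hstack([cv2.resize(a,(400,300)),cv2.resize(b,(400,300))]))
E
```

```text
10.375 [465.6 143.2   7.8] [-3.136 -0.025 -0.068] [ 0.9 -0.7 -0.9] 1.0004411594861573
[1519.75033825 -525.15732454 1006.41044079] [ 0.93696452 -0.02104641  1.00832056]
```

View pics/w4.png

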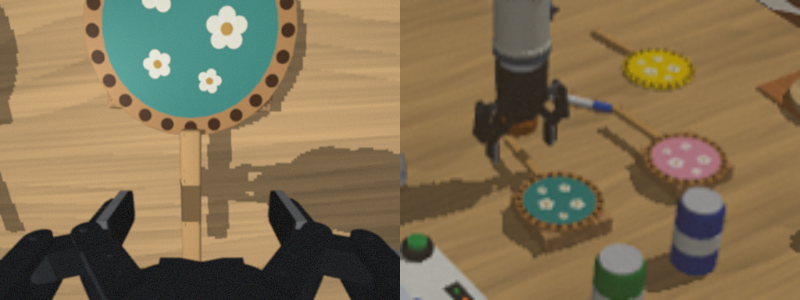

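The fingers straddle the handle, still above it. Handle is about 7 mm to +y and the tool has tilted by 1.4°. I'll correct both, descend and close.

Call:
move_arm:
  series: "-1 -0.27 -0.17 0 0 -1.4 0; -1 0 0 0.3 0 0 0; -1 0 0 0.3 0 0 0; -1 0 0 0 0 0 0"

```text
clock: 10.88
eef_pos: [456.5, 151.8, -15.7]
tcp_rot: [-3.135, -0.003, -0.068]
contact_force: [0.5, 0.6, 0.3]
opening: 1.001
```

Call:
move_arm:
  series: "0.4 0 0 0 0 0 0; 1 0 0 0 0 0 0; 1 0 0 0 0 0 0; 1 0 0 0 0 0 0; 1 0 0 0 0 0 0; 1 0 0 0 0 0 0"
  grip_force: 40

```text
clock: 11.62
eef_pos: [456.7, 151.9, -15.5]
tcp_rot: [-3.135, -0.003, -0.068]
contact_force: [-1.0, 0.0, -0.4]
opening: 0.156
```

The handle is gripped (opening 0.156 = 13 mm). Lifting.

Call:
move_arm:
  series: "1 0 0 -0.3 0 0 0; 1 0 0 -0.6 0 0 0; 1 0 0 -0.6 0 0 0; 1 0 0 -0.6 0 0 0; 1 0 0 0 0 0 0"
  grip_force: 60

```text
clock: 12.25
eef_pos: [456.0, 151.1, 73.2]
tcp_rot: [-3.135, -0.003, -0.068]
contact_force: [-0.5, -0.3, -0.8]
opening: 0.149
```

```bash
python3 look.py w5 wrist
python3 - <<'E'
from h import *
im=np.load("wrist.npy");p=np.load("wrist_p.npy",allow_pickle=True).item()
hsv=cv2.cvtColor(im,cv2.COLOR_RGB2HSV)
m=cv2.inRange(hsv,(78,70,40),(102,255,255))
c=cv2.findContours(m,cv2.RETR_EXTERNAL,cv2.CHAIN_APPROX_NONE)[0]; c=max(c,key=cv2.contourArea)
print(cv2.boundingRect(c)); (u,v),ax,_=cv2.fitEllipse(cv2.convexHull(c)); print("disc",u,v,ax); print([px2w(p,u,v,z).round(1).tolist() for z in(95,105,115)])
E
```

```text
12.3 [455.2 150.9  72.2] [-3.135e+00 -2.000e-03 -6.800e-02] [-0.1  1.1 -1.3] 0.1485019047466615
[525.34218774 145.14670979 248.56949901] [-0.27816261  0.00608793 -1.63840586]
(123, 0, 273, 138)
disc 259.2581481933594 -14.765998840332031 (273.9851379394531, 302.9501037597656)
[[582.9, 141.4, 95.0], [579.2, 141.6, 105.0], [575.4, 141.9, 115.0]]
```

The fan is held and level. Carrying it to a point 20 mm short of the seat.

Call:
move_arm:
  series: "1 0.07 0.5 0 0 0 0; 1 0.15 0.9 0 0 0 0; 1 0.15 0.9 0 0 0 0; 1 0.15 0.9 0 0 0 0; 1 0.15 0.9 0 0 0 0; 1 0.15 0.9 0 0 0 0; 1 0.15 0.9 0 0 0 0; 1 0.15 0.9 0 0 0 0; 1 0.15 0.9 0 0 0 0; 1 0.15 0.9 0 0 0 0; 1 0.07 0.4 0 0 0 -8.8; 1 0 0 0 0 0 0"

```text
clock: 13.8
eef_pos: [483.2, -222.5, 58.0]
tcp_rot: [-3.131, 0.014, 0.09]
contact_force: [0.8, -0.5, -0.7]
opening: 0.152
```

```bash
python3 look.py w6 wrist
python3 - <<'E'
import numpy as np,cv2
from rig import vision
a=np.load('wrist.npy')[:,:,::-1]; t=vision.grab_frame("top"); np.save('top.npy',t)
cv2.imwrite('pics/w6.png',np.hstack([cv2.resize(a,(400,300)),cv2.resize(t[120:240,280:440,::-1],(400,300))]))
E
```

```text
13.85 [ 483.  -221.8   58. ] [-3.131  0.014  0.088] [-0.6 -0.1 -0.3] 0.14867366360503032
[ 555.6827054  -217.82676562  232.16167662] [-0.29517426  0.00982267 -1.4813837 ]
```

View pics/w6.png

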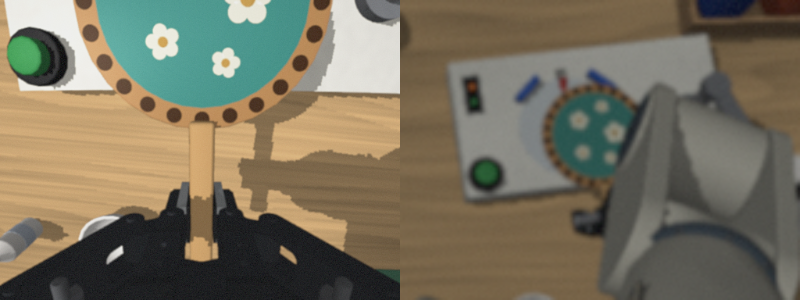

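The disc is over the bed, a little to the right and low. I'll correct the offset and tilt and lower to about 6 mm above the bed.

Call:
move_arm:
  series: "1 0.22 -0.31 0 -0.6 0.8 0; 1 0 0 0.5 0 0 0; 1 0 0 0.5 0 0 0; 1 0 0 0.4 0 0 0; 1 0 0 0 0 0 0"

```text
clock: 14.52
eef_pos: [492.1, -200.7, 0.8]
tcp_rot: [3.141, -0.003, 0.085]
contact_force: [-0.6, 0.2, -0.6]
opening: 0.149
```

Run:
```python
from h import *; from rig import vision,r
t=vision.grab_frame("top"); p=vision.camera_params("top")
hsv=cv2.cvtColor(t,cv2.COLOR_RGB2HSV)
m=cv2.inRange(hsv,(80,80,40),(100,255,255)); m[:,:325]=0; m[:,400:]=0; m[:140]=0; m[215:]=0
c=max(cv2.findContours(m,cv2.RETR_EXTERNAL,cv2.CHAIN_APPROX_NONE)[0],key=cv2.contourArea)
print(cv2.boundingRect(c),cv2.contourArea(c)); (u,v),rad=cv2.minEnclosingCircle(c); print(u,v,rad,px2w(p,u,v,52).round(1))
s=r.sense(); print(s['eef_pos'],s['tcp_rot'])
```

```text
(332, 160, 28, 32) 524.0
346.6764831542969 175.5 15.673285484313965 [ 603.8 -189.5   52. ]
[ 492.5731692  -201.02679068    1.43216919] [ 3.14103497 -0.0035464   0.08466087]
```

Call:
move_arm:
  series: "1 -0.02 0.18 0 0 0 0; 1 0 0 0 0 0 0; 1 0 0 0.1 0 0 0; 1 0 0 0 0 0 0"

```text
clock: 15.08
eef_pos: [493.8, -209.5, -1.0]
tcp_rot: [3.139, -0.006, 0.084]
contact_force: [-0.0, 0.3, -0.8]
opening: 0.15
```

Call:
move_arm:
  series: "1 0 0 0.05 0 0 0; 1 0 0 0 0 0 0"

```text
clock: 15.32
eef_pos: [493.7, -209.5, -3.1]
tcp_rot: [3.139, -0.006, 0.084]
contact_force: [-0.1, -0.5, -0.5]
opening: 0.15
```

Call:
move_arm:
  series: "1 0 0 0.05 0 0 0; 1 0 0 0 0 0 0"

```text
clock: 15.58
eef_pos: [493.8, -209.5, -5.2]
tcp_rot: [3.139, -0.007, 0.084]
contact_force: [-0.1, 1.3, -0.8]
opening: 0.149
```

Call:
move_arm:
  series: "1 0 0 0.04 0 0 0; 1 0 0 0 0 0 0"

```text
clock: 15.82
eef_pos: [494.0, -209.6, -6.4]
tcp_rot: [3.139, -0.007, 0.084]
contact_force: [-2.6, 0.3, 5.3]
opening: 0.147
```

Touching the bed (5 N). I'll ease up slightly and slide toward the stops.

Call:
move_arm:
  series: "1 0 0 -0.015 0 0 0; 1 0.1 0 0 0 0 0; 1 0.1 0 0 0 0 0; 1 0.1 0 0 0 0 0; 1 0 0 0 0 0 0"

```text
clock: 16.45
eef_pos: [507.1, -208.6, -5.7]
tcp_rot: [3.139, -0.007, 0.084]
contact_force: [0.5, -0.1, 0.0]
opening: 0.144
```

Call:
move_arm:
  series: "1 0.06 0 0 0 0 0; 1 0 0 0 0 0 0"

```text
clock: 16.7
eef_pos: [509.8, -208.3, -5.7]
tcp_rot: [3.139, -0.007, 0.084]
contact_force: [1.6, 0.9, 0.6]
opening: 0.148
```

Call:
move_arm:
  series: "1 0.06 0 0 0 0 0; 1 0 0 0 0 0 0"

```text
clock: 16.95
eef_pos: [511.9, -207.9, -5.7]
tcp_rot: [3.139, -0.007, 0.084]
contact_force: [0.6, 1.9, 0.7]
opening: 0.155
```

Call:
move_arm:
  series: "1 0.06 0 0 0 0 0; 1 0 0 0 0 0 0"

```text
clock: 17.2
eef_pos: [512.5, -207.2, -5.9]
tcp_rot: [3.141, -0.003, 0.084]
contact_force: [0.2, 2.1, 2.4]
opening: 0.153
```

Lateral force is +y, so the right stop touched first. I'll ease to +y and push on.

Call:
move_arm:
  series: "1 0.03 -0.04 0 0 0 0; 1 0.05 0 0 0 0 0; 1 0 0 0 0 0 0"

```text
clock: 17.58
eef_pos: [513.4, -205.2, -5.8]
tcp_rot: [3.141, 0.001, 0.085]
contact_force: [-0.8, -0.3, 3.3]
opening: 0.148
```

Call:
move_arm:
  series: "1 0.06 0 0 0 0 0; 1 0 0 0 0 0 0"

```text
clock: 17.82
eef_pos: [513.1, -205.2, -5.8]
tcp_rot: [-3.141, 0.005, 0.085]
contact_force: [-1.2, 0.3, 5.0]
opening: 0.148
```

It no longer advances: seated. Releasing, then rising clear.

Call:
move_arm:
  series: "-1 0 0 0 0 0 0; -1 0 0 0 0 0 0; -1 0 0 0 0 0 0; -1 0 0 0 0 0 0; -1 0 0 -0.5 0 0 0; -1 0 0 -1 0 0 0; -1 -0.2 0 -1 0 0 0; -1 -0.5 0.2 -1 0 0 0; -1 0 0 -1 0 0 0; -1 0 0 -0.5 0 0 0; -1 0 0 0 0 0 0"

```text
clock: 19.2
eef_pos: [487.3, -215.5, 199.7]
tcp_rot: [3.142, 0.004, 0.085]
contact_force: [0.8, -0.9, -0.7]
opening: 1.001
```

```bash
python3 look.py w7 wrist
python3 - <<'E'
from h import *
im=np.load("wrist.npy");p=np.load("wrist_p.npy",allow_pickle=True).item()
hsv=cv2.cvtColor(im,cv2.COLOR_RGB2HSV)
m=cv2.inRange(hsv,(78,70,40),(102,255,255))
c=max(cv2.findContours(m,cv2.RETR_EXTERNAL,cv2.CHAIN_APPROX_NONE)[0],key=cv2.contourArea)
(u,v),ax,_=cv2.fitEllipse(cv2.convexHull(c)); print("disc",u,v,ax,px2w(p,u,v,45).round(1))
E
```

```text
19.25 [ 486.8 -215.3  198.8] [-3.141  0.005  0.085] [ 0.3  0.  -0.1] 1.0021270649623186
[ 557.82435441 -209.50587176  374.59207832] [-2.85062622e-01 -8.11993337e-04 -1.48597705e+00]
disc 249.94961547851562 40.38426208496094 (100.38558197021484, 108.99478912353516) [ 627.4 -196.1   45. ]
```

View pics/w7.png

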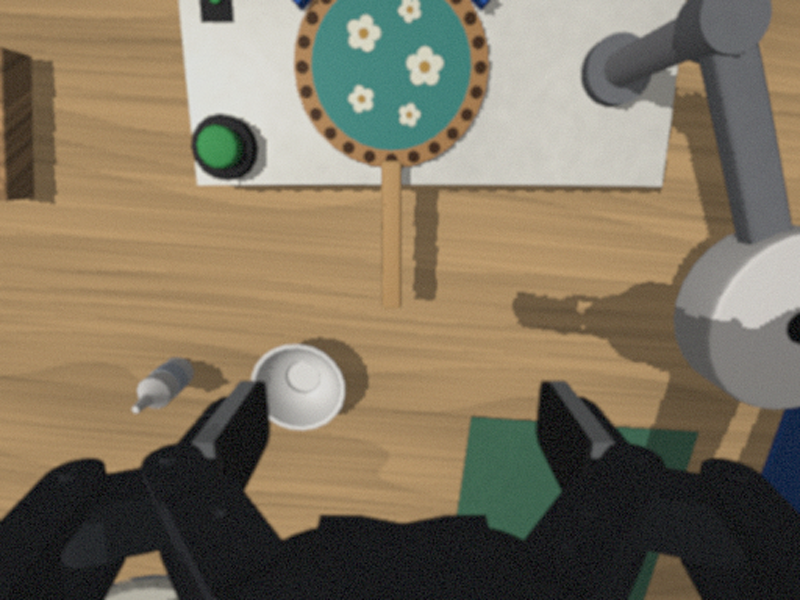

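The disc measures (627,-196), against the seat at (625,-197): home against both stops, handle out in front. Locating the knob next, near (800,325) at the picture's edge.

Run:
```python
from h import *
im=np.load("wrist.npy");p=np.load("wrist_p.npy",allow_pickle=True).item()
for q,z in[((797,328),175),((797,328),212),((790,328),167),((718,25),190)]: print(q,z,px2w(p,q[0]*.64,q[1]*.64,z).round(1))
```

```text
(797, 328) 175 [ 504.8 -404.6  175. ]
(797, 328) 212 [ 514.6 -368.4  212. ]
(790, 328) 167 [ 502.3 -408.6  167. ]
(718, 25) 190 [ 622.1 -321.6  190. ]
```

Call:
move_arm:
  series: "-1 0.3 0.5 -1 0 0 0; -1 0 1 0 0 0 2.4; -1 0 1 0 0 0 2.4; -1 0 1 0 0 0 0; -1 0 0.6 0 0 0 0; -1 0 0 0 0 0 0"

```text
clock: 20.0
eef_pos: [503.5, -379.6, 229.1]
tcp_rot: [-3.134, 0.016, 0.001]
contact_force: [-0.2, 1.2, -0.8]
opening: 0.996
```

```bash
python3 look.py w8 wrist
```

```text
20.05 [ 503.4 -378.6  229. ] [-3.133e+00  1.600e-02  1.000e-03] [ 0.6  0.3 -0.7] 1.002678563509465
[ 576.44499679 -380.9083019   403.02772262] [-0.29715134  0.00702964 -1.57031253]
```

View pics/w8.png

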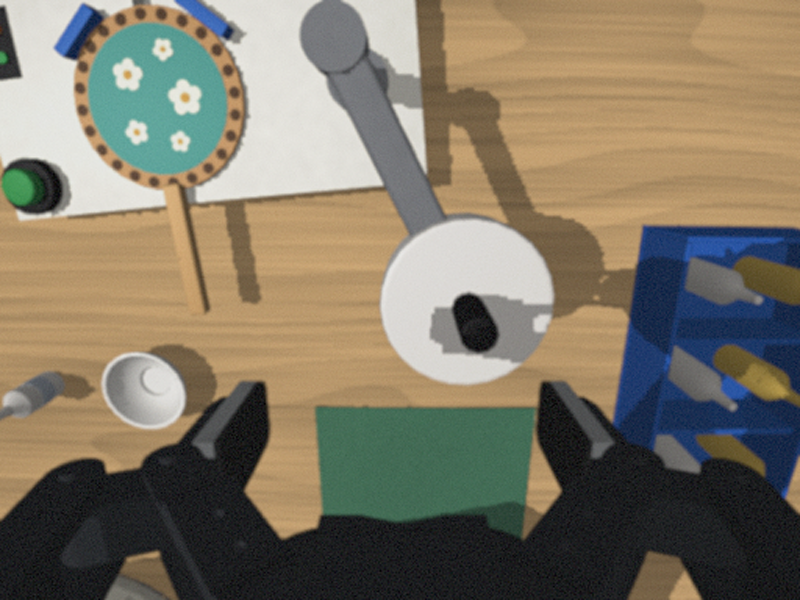

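Knob base (468,305), top (480,335); the fan rests against both stops.

Run:
```python
from h import *
p=np.load("wrist_p.npy",allow_pickle=True).item()
for q,z in[((480,335),212),((468,306),167),((468,299),167)]: print(q,z,px2w(p,q[0]*.64,q[1]*.64,z).round(1))
y=.085;P=np.array([638,-346]);c,s=np.cos(y),np.sin(y)
f=lambda a:P+np.c_[-150*np.sin(a)*c-150*np.cos(a)*s,-150*np.sin(a)*s+150*np.cos(a)*c]
k=px2w(p,480*.64,335*.64,212)[:2]-P; print(np.hypot(*k), np.arctan2(-(k[0]*c+k[1]*s), -k[0]*s+k[1]*c))
a=np.linspace(1.87,0,17);q=f(a);print(q.round(0).tolist());print((np.diff(q,axis=0)/40*[1,-1]).round(2).tolist())
```

```text
(480, 335) 212 [ 504.6 -414.3  212. ]
(468, 306) 167 [ 504.4 -414.9  167. ]
(468, 299) 167 [ 508.4 -414.7  167. ]
149.85892483121125 1.9592876180502259
[[499.0, -402.0], [493.0, -386.0], [490.0, -368.0], [488.0, -351.0], [489.0, -334.0], [491.0, -316.0], [495.0, -299.0], [502.0, -283.0], [510.0, -267.0], [520.0, -253.0], [532.0, -240.0], [545.0, -228.0], [559.0, -218.0], [575.0, -210.0], [591.0, -204.0], [608.0, -199.0], [625.0, -197.0]]
[[-0.14, -0.41], [-0.09, -0.43], [-0.04, -0.44], [0.01, -0.44], [0.06, -0.43], [0.11, -0.42], [0.16, -0.41], [0.21, -0.39], [0.25, -0.36], [0.29, -0.33], [0.33, -0.29], [0.36, -0.25], [0.39, -0.21], [0.41, -0.16], [0.42, -0.11], [0.43, -0.06]]
```

Call:
move_arm:
  series: "-1 0.03 0.88 0 -0.5 0.9 0; -1 0 0 0 0 0 0; -1 0 0 0.7 0 0 0; -1 0 0 0.7 0 0 0; -1 0 0 0.4 0 0 0; -1 0 0 0 0 0 0"
  grip_force: 25

```text
clock: 20.8
eef_pos: [505.8, -405.1, 154.5]
tcp_rot: [-3.137, 0.001, 0.006]
contact_force: [0.4, -0.9, 0.3]
opening: 0.997
```

Call:
move_arm:
  series: "0.5 0 0 0 0 0 0; 1 0 0 0 0 0 0; 1 0 0 0 0 0 0; 1 0 0 0 0 0 0; 1 0 0 0 0 0 0; 1 0 0 0 0 0 0"

```text
clock: 21.55
eef_pos: [507.1, -405.9, 157.7]
tcp_rot: [-3.14, -0.002, 0.006]
contact_force: [0.5, -0.4, -0.3]
opening: 0.199
```

Call:
move_arm:
  series: "1 -0.1 -0.2 0 0 0 0; 1 -0.14 -0.41 0 0 0 0; 1 -0.09 -0.43 0 0 0 0; 1 -0.04 -0.44 0 0 0 0; 1 0.01 -0.44 0 0 0 0; 1 0.06 -0.43 0 0 0 0; 1 0.11 -0.42 0 0 0 0; 1 0.16 -0.41 0 0 0 0; 1 0.21 -0.39 0 0 0 0; 1 0.25 -0.36 0 0 0 0; 1 0.29 -0.33 0 0 0 0; 1 0 0 0 0 0 0"

```text
clock: 23.05
eef_pos: [542.7, -226.1, 157.7]
tcp_rot: [3.134, -0.014, 0.008]
contact_force: [1.4, -1.5, -1.5]
opening: 0.2
```

Call:
move_arm:
  series: "1 0.36 -0.21 0 -0.4 -0.8 0; 1 0.39 -0.19 0 0 0 0; 1 0.41 -0.15 0 0 0 0; 1 0.42 -0.11 0 0 0 0; 1 0 0 0 0 0 0"

```text
clock: 23.68
eef_pos: [609.8, -197.5, 157.8]
tcp_rot: [3.124, 0.001, 0.009]
contact_force: [0.9, -2.6, -0.5]
opening: 0.193
```

Call:
move_arm:
  series: "1 0.25 -0.02 0 1 0 0; 1 0.2 0 0 0 0 0; 1 0 0 0 0 0 0"

```text
clock: 24.05
eef_pos: [621.6, -195.9, 157.0]
tcp_rot: [-3.138, 0.017, 0.011]
contact_force: [2.6, -2.9, 0.1]
opening: 0.197
```

Call:
move_arm:
  series: "1 0.15 0 0 0 0 0; 1 0 0 0 0 0 0"

```text
clock: 24.3
eef_pos: [624.0, -195.8, 156.5]
tcp_rot: [-3.136, 0.026, 0.011]
contact_force: [0.3, -2.1, -0.6]
opening: 0.197
```

Call:
move_arm:
  series: "1 0.2 0 0 0 0 0; 1 0 0 0 0 0 0"

```text
clock: 24.55
eef_pos: [628.3, -195.6, 155.6]
tcp_rot: [-3.134, 0.035, 0.011]
contact_force: [2.5, -2.3, -1.1]
opening: 0.197
```

Call:
move_arm:
  series: "1 0.25 0 0 0 0 0; 1 0.2 0 0 0 0 0"

```text
clock: 24.8
eef_pos: [641.4, -195.2, 153.7]
tcp_rot: [-3.132, 0.047, 0.011]
contact_force: [1.1, 0.3, 0.4]
opening: 0.062
```

The pads slid off the knob, so the lamp is evidently against its stop. I'll open, rise, back off and check the angle.

Call:
move_arm:
  series: "-1 0 0 0 0 0 0; -1 0 0 0 0 0 0; -1 0 0 0 0 0 0; -1 0 0 0 0 2.7 0; -1 0 0 -0.7 0 0 0; -1 0 0 -0.9 0 0 0; -1 -0.5 0 -0.5 0 0 0; -1 -1 0 0 0 0 0; -1 -0.3 0 0 0 0 0; -1 0 0 0 0 0 0"

```text
clock: 26.05
eef_pos: [570.5, -194.6, 240.8]
tcp_rot: [-3.13, -0.008, 0.012]
contact_force: [0.8, 0.8, -0.3]
opening: 1.003
```

```bash
python3 look.py w9 wrist
```

```text
26.1 [ 570.9 -194.6  240.6] [-3.13  -0.007  0.012] [-0.   0.2  0.2] 1.0042062229258504
[ 639.33623364 -195.887524    416.35485756] [-0.27394055  0.0108996  -1.55877953]
```

View pics/w9.png

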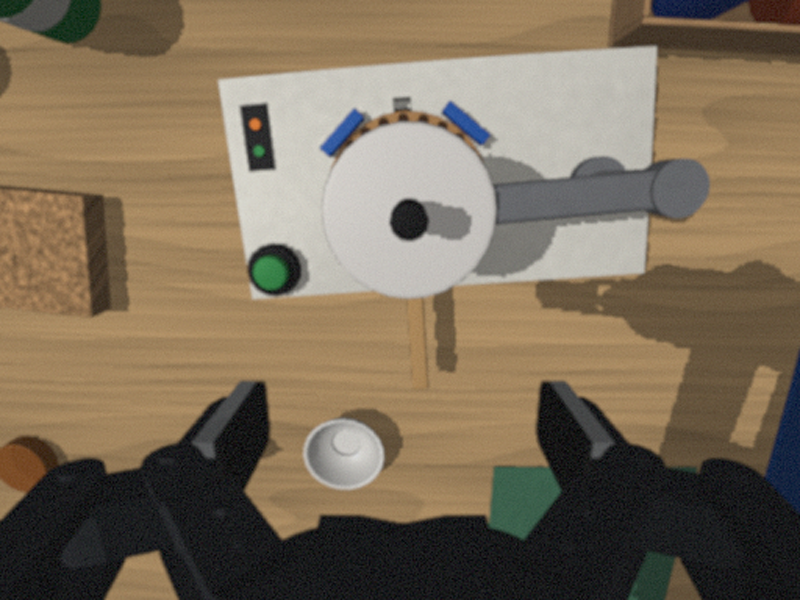

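Lamp above the fan, knob at (409,219), disc touching both stops. Computing the angle and refining the button.

```bash
python3 - <<'E'
from h import *
im=np.load("wrist.npy");p=np.load("wrist_p.npy",allow_pickle=True).item()
P=np.array([638,-346]);c,s=np.cos(.085),np.sin(.085)
for q,z in[((409,220),212),((410,207),167)]:
    k=px2w(p,q[0]*.64,q[1]*.64,z)[:2]; d=k-P; print(k.round(1),np.hypot(*d).round(1),"a",np.arctan2(-(d[0]*c+d[1]*s),-d[0]*s+d[1]*c).round(3))
hsv=cv2.cvtColor(im,cv2.COLOR_RGB2HSV); m=cv2.inRange(hsv,(45,80,20),(85,255,255)); m[:, :150]=0; m[:,200:]=0; m[:150]=0;m[200:]=0
mm=cv2.moments(m,True); print("button",[px2w(p,mm['m10']/mm['m00'],mm['m01']/mm['m00'],z).round(1).tolist() for z in(52,58)])
E
ls
```

```text
[ 621.6 -196.8] 150.1 a 0.024
[ 624.6 -197.5] 149.1 a 0.005
button [[564.5, -84.7, 52.0], [565.7, -86.5, 58.0]]
h.py
look.py
pics
scene.npy
scene_p.npy
top.npy
wrist.npy
wrist_p.npy
```

a ≈ 0.00–0.02: the slipping pads may have pushed the knob back a few mm. I'll nudge it home from behind with shut fingers.

Call:
move_arm:
  series: "1 0 0.05 0 0 0 0; 1 0 0 0 0 0 0; 1 0 0 0 0 0 0; 1 0 0 0.7 0 0 0; 1 0 0 0.7 0 0 0; 1 0 0 0.6 0 0 0; 1 0.3 0 0 0 0 0; 1 0.3 0 0 0 0 0; 1 0.1 0 0 0 0 0; 1 0 0 0 0 0 0"

```text
clock: 27.35
eef_pos: [605.8, -195.6, 159.8]
tcp_rot: [-3.13, -0.009, 0.013]
contact_force: [-2.9, -0.3, -2.4]
opening: 0.0
```

Call:
move_arm:
  series: "1 0.1 0 0 0 0 0; 1 0.05 0 0 0 0 0; 1 0 0 0 0 0 0"

```text
clock: 27.72
eef_pos: [605.0, -195.6, 160.2]
tcp_rot: [-3.129, 0.004, 0.014]
contact_force: [0.0, 0.1, 0.2]
opening: -0.001
```

Home: it stops rigidly with the knob at x ≈ 625, so a ≈ 0. Now over to the button, fingers shut.

Call:
move_arm:
  series: "1 -0.7 0 0 0 0 0; 1 -0.4 0 -1 0 0 0; 1 0 -0.5 -0.6 0 0 0; 1 0 -0.8 0 0 0 0; 1 0 -0.8 0 0 0 0; 1 0 -0.6 0 0 0 0; 1 0 0 0 0 0 0"

```text
clock: 28.6
eef_pos: [564.2, -87.2, 233.3]
tcp_rot: [-3.132, -0.014, 0.012]
contact_force: [0.7, -0.3, -0.1]
opening: 0.003
```

Call:
move_arm:
  series: "1 0 -0.07 0.2 -0.5 -0.8 0; 1 0 0 1 0 0 0; 1 0 0 1 0 0 0; 1 0 0 1 0 0 0; 1 0 0 1 0 0 0; 1 0 0 0.4 0 0 0; 1 0 0 0 0 0 0"

```text
clock: 29.48
eef_pos: [567.7, -89.3, 43.9]
tcp_rot: [3.139, -0.003, 0.008]
contact_force: [-0.3, 0.5, 0.4]
opening: -0.0
```

Call:
move_arm:
  series: "1 -0.06 -0.09 0 0 0 0; 1 0 0 0.2 0 0 0; 1 0 0 0.2 0 0 0; 1 0 0 0.1 0 0 0; 1 0 0 0 0 0 0"

```text
clock: 30.1
eef_pos: [568.3, -86.1, 26.7]
tcp_rot: [3.138, -0.009, 0.008]
contact_force: [-1.2, 0.5, 1.4]
opening: -0.003
```

Call:
move_arm:
  series: "1 0 0 0.1 0 0 0; 1 0 0 0 0 0 0"

```text
clock: 30.35
eef_pos: [568.4, -86.1, 23.1]
tcp_rot: [3.138, -0.009, 0.008]
contact_force: [-2.0, -0.1, 3.0]
opening: 0.001
```

Call:
move_arm:
  series: "1 0 0 0.08 0 0 0; 1 0 0 0 0 0 0"

```text
clock: 30.6
eef_pos: [568.5, -86.2, 23.1]
tcp_rot: [3.137, -0.009, 0.008]
contact_force: [-2.0, 0.8, 3.4]
opening: 0.001
```

Call:
move_arm:
  series: "1 0 0 0.15 0 0 0; 1 0 0 0 0 0 0"

```text
clock: 30.85
eef_pos: [569.0, -86.2, 23.3]
tcp_rot: [3.137, -0.01, 0.008]
contact_force: [-2.5, -0.2, 4.6]
opening: -0.006
```

Call:
move_arm:
  series: "1 0 0 0.15 0 0 0; 1 0 0 0.1 0 0 0"

```text
clock: 31.1
eef_pos: [569.8, -86.4, 21.8]
tcp_rot: [3.137, -0.011, 0.008]
contact_force: [-20.9, 3.8, 59.6]
opening: 0.0
```

A firm press: the button bottomed out at z ≈ 23 (about 6 mm after first touch), then the force jumped. Retreating.

Call:
move_arm:
  series: "1 0 0 -0.4 0 0 0; 1 0 0 -1 0 0 0; 1 0 0 -1 0 0 0; 1 -0.5 0 -1 0 0 0; 1 -1 0 -1 0 0 0; 1 -1 0 -0.3 0 0 0; 1 0 0 0 0 0 0"

```text
clock: 31.98
eef_pos: [466.4, -86.6, 215.5]
tcp_rot: [3.136, -0.016, 0.008]
contact_force: [0.0, 0.3, 0.3]
opening: -0.004
```

Run:
```python
from h import *; from rig import vision,r
s=r.sense(); print(s['clock'],s['eef_pos'].round(1),s['contact_force'].round(1))
t=vision.grab_frame("scene"); old=cv2.imread("pics/scene0.png"); p=vision.camera_params("scene")
hsv=cv2.cvtColor(t,cv2.COLOR_RGB2HSV)
# status lamps on panel: orange/green pixels near panel, and head outline
print("panel max V", t[250:268,215:232].reshape(-1,3).max(0))
w=vision.grab_frame("wrist");p=vision.camera_params("wrist"); np.save("wrist.npy",w); np.save("wrist_p.npy",p,allow_pickle=True)
h=cv2.cvtColor(w,cv2.COLOR_RGB2HSV)
def blobs(n,lo,hi,z,a=15):
    k,l,st,ce=cv2.connectedComponentsWithStats(cv2.inRange(h,lo,hi))
    for i in range(1,k):
        if st[i,4]>a: print(n,st[i].tolist(),px2w(p,*ce[i],z).round(1))
blobs("green",(45,80,20),(85,255,255),55)
blobs("blue",(105,120,40),(125,255,255),52,60)
blobs("orange/red",(0,150,120),(14,255,255),41)
blobs("white head",(0,0,165),(180,40,255),167,3000)
```

```text
31.975 [466.4 -86.6 215.5] [0.  0.3 0.3]
panel max V [183 173 164]
green [246, 0, 9, 4, 24] [652.6 -78.3  55. ]
green [326, 12, 7, 7, 16] [ 640.4 -160.5   55. ]
green [316, 43, 8, 10, 23] [ 608.9 -153.2   55. ]
green [336, 55, 17, 22, 54] [ 591.2 -179.2   55. ]
green [243, 74, 28, 29, 610] [566.5 -85.8  55. ]
green [387, 250, 125, 105, 8997] [ 313.9 -358.3   55. ]
orange/red [28, 238, 39, 37, 1068] [355.3 194.6  41. ]
white head [227, 0, 125, 115, 7305] [578.4 -99.7 167. ]
white head [349, 0, 129, 60, 5592] [ 600.6 -194.4  167. ]
white head [367, 54, 145, 51, 3614] [ 563.6 -237.1  167. ]
```

Run:
```python
from h import *; from rig import vision
n="scene"; t=vision.grab_frame(n); p=vision.camera_params(n)
M=R.from_euler('xyz',p['rotation']).as_matrix()
def proj(w):
    q=M.T@(np.array(w,float)-p['position']); x,y=q[0]/-q[2],q[1]/q[2]; f=1+p['k1']*(x*x+y*y)
    return np.array([p['cx']+p['fx']*x*f,p['cy']+p['fy']*y*f])
e=proj((625,-197,190)); print("expected knob",e.round(1))
u,v=e.astype(int); g=t.max(2)[v-25:v+26,u-25:u+26]; m=(g<60).astype(np.uint8)
k,l,s,ce=cv2.connectedComponentsWithStats(m)
for i in range(1,k):
    if s[i,4]>15: print(s[i].tolist(),ce[i]+[u-25,v-25])
for lab,w in(("a=.05",(618,-196,190)),("fan origin tip",(625+65,-191,45))): print(lab,proj(w).round(1))
t2=np.load("scene.npy")
# panel lights: before vs now
c=proj((625+60,-197+115,42)).astype(int)
for im in(t2,t):
    b=im[c[1]-10:c[1]+10,c[0]-12:c[0]+12].astype(int).reshape(-1,3); s_=b[(b.max(1)-b.min(1)).argsort()[-4:]]; print("panel lights",s_.tolist())
```

```text
expected knob [180.2 227.6]
[23, 19, 6, 14, 67] [180.32835821 227.59701493]
[46, 34, 5, 8, 25] [202.8 240.2]
a=.05 [179.5 226.1]
fan origin tip [194.8 274.4]
panel lights [[141, 77, 32], [170, 89, 30], [177, 92, 34], [181, 92, 29]]
panel lights [[139, 75, 32], [165, 86, 25], [175, 90, 28], [182, 96, 34]]
```

```bash
python3 -c "
from rig import r
print(r.sign_off())"
```

```text
the job is handed in; nothing more can be done
None
```

I did the whole job in the order asked and handed it in at about 32 s of the 72 s. I swung the lamp aside, seated the teal fan against both stops and let go. Then I swung the lamp back, pressed the start button and moved the arm clear.

**What the last checks showed**
- **Fan:** the disc's centre measured (627, -196) mm against a seat at (625, -197). The disc touched both blue stops in the pictures, and the handle stuck out over the front.
- **Lamp:** the knob in the scene camera was within a fraction of a pixel of its place at joint value 0.
- **Button:** pressing gave 1.4 N at first touch, then 3 to 4.6 N, then a hard end stop. From the force it went close to its full 6 mm travel.

**What went wrong or could not be checked**
- **Tool height:** the real fingertips sit roughly 35–40 mm higher than the reported tool position. My first grip closed above the knob without touching it, so I allowed for this afterwards.
- **Lamp stop:** at the end stop the pads slid off the knob, and the lamp measured about 0.02 rad short. I pushed it home with closed fingers.
- **Button force:** the last push peaked at about 60 N at the fingertips. That is under the 120 N wrist limit, but it would break the 40 N limit if fingertip contact counts there.
- **Lever and switch:** I could not see the lever under the disc. That it is held down is inferred from the fan's position. The station's panel lights did not change after the press.

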